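# Switch the stirrer off and put its fallen bottle back

## Task

The square bottle has fallen off the magnetic stirrer. First turn the stirrer's large speed knob anticlockwise all the way to its off stop, then stand the bottle upright in the middle of the stirrer's white plate, setting it down rather than dropping it. Leave the small heat knob as it is set and do not knock or shift the other lab ware.

Things in the scene. Friction and masses are not known exactly. Their poses are not given: they have to be found in the camera images.
- stirrer: Magnetic stirrer, cream housing fixed to the bench, 250 (x) x 150 (y) mm; origin at the centre of its underside, front towards -x. The front 100 mm is the control deck with two knobs, 70 mm high; behind it is a square white 150 x 150 mm plate, its top 90 mm above the bench. Place and yaw vary.
- plate (a point): Centre of the plate's top face (flat, no rim), 90 mm above the bench, 50 mm behind the stirrer's centre; axes as the stirrer's (x to its back, z up).
- stir_knob (a joint): Angle of the speed knob (the larger one, black, with a raised bar grip; on the left of the deck seen from the robot): 0 = off stop, grows clockwise seen from above, to 4.7 rad. Starts between 1.3 and 2.8. Light friction; stays where left. At off its white pointer mark points to the front left, to the larger scale dot.
- stir_knob_grip (a point): On the speed knob's vertical axis at grip height, 107 mm above the bench. Turns with the knob: x along the grip bar (pointer on its -x half), y across, z up. Bar 42 (x) x 14 mm (y), up to 114 mm above the bench, on a disc 44 mm across whose top is at 84 mm. The axis is 75 mm before the stirrer's centre, 34 mm to the left (its +y).
- heat_pointer (a point): Edge of the top of the small round heat knob (24 mm across, 18 mm high, black, on the deck's right side, axis 82 mm from the speed knob's axis), at its white pointer mark, 12 mm from its axis. To be left as it is set.
- bottle: Square white bottle with grey screw cap, 0.2 kg, lying on a flat side on the bench left or right of the stirrer, cap away from the robot (within 0.4 rad of +x). Origin: centre of its underside; z along its axis to the cap; x, y square to its sides. Body 52 x 52 mm, 98 mm long from the underside; cap 36 mm across, at 110 to 130 mm. Lying, its axis is 26 mm up.
- bottle_cap (a point): Centre of the top of the bottle's cap, 130 mm from its underside along the bottle's z.
- flask: Bystander: clear conical flask, 72 mm across at the foot, 120 mm high, standing on the other side of the stirrer from the bottle; origin at the centre of its underside.
- tip_box: Bystander: light blue pipette tip box, 80 x 120 x 62 mm high, on the bench beyond to the left; origin at the centre of its underside.
- beaker: Bystander: clear beaker, 68 mm across, 90 mm high, on the bench beyond to the right; origin at the centre of its underside.
There are look-alikes about, which are no part of the job. What is shaped like the bottle but yellow is not meant.

How it is judged:
By the outcome, as a careful person would: the job done as asked, in the order asked, and still so for the second after the job is handed in, with the robot touching nothing.
It also fails if it takes over 72 s, if anything falls off the work surface, if the arm or the gripper's body presses on something with over 40 N, if the wrist force passes 120 N, or if a joint passes its speed limit or range.

## Robot

A 6-joint arm with a two-finger parallel gripper is mounted at the origin on the work surface. World frame = base frame: x ahead of the robot, y to its left, z up, the work surface at z = 0. Lengths are in m, angles in rad, forces in N, time in s.
With the tool pointing down it reaches from about 0.375 to 0.925 m from the base axis. Payload 5.7 kg.
Tool frame: the origin (TCP) lies midway between the tips of the shut fingers; the grasp point (between the pads) lies 19 mm behind it; z points along the fingers, y is the line along which they close (so a half turn about z gives the same grasp; the last joint's range is limited). The gripper opens to 88 mm and grips with 3 to 60 N. Pads are 20 mm wide; open, the fingers measure 115 mm over their backs; the gripper's body (75 mm by 178 mm) begins 61 mm behind the grasp point.
Start: joints at [1.11, 0.359, 1.51, -0, 1.272, -0.115], TCP at [0.203, 0.564, 0.223] pointing down, gripper open.
Joint ranges: [-2.97, 2.97], [-1.01, 2.36], [0.21, 2.38], [-0.96, 4.11], [0.2, 2.71], [-2.98, 2.98]. Speed limits (rad/s): [2.39, 2.39, 3.14, 3.14, 3.14, 3.14].

## Interface

Orientations are given as a unit quaternion [x, y, z, w].
In Python, from plant import arm, optics, ticket gives the robot as it stands. The module is installed in compiled form; this text tells all that it offers.
- The arm moves only by the shell command python3 -m jog 'ROWS'. ROWS is JSON, one flat list of numbers, 7 for each row, row after row: the closure, from -1 (fully open) to 1 (shut), then the shift along the tool's x, y, z as a fraction of full scale, then the turn, a rotation vector about the tool's x, y, z as a fraction of full scale. A call has 1 to 8 rows; each row shifts and turns the commanded pose from where the row before left it, along the tool's axes as they then stand; what a row does not reach is not made up. Full scale, the value 1, is 0.2 m for a shift and 60 degrees for a turn. A row lasts 1/12 s, in which the tool goes at most 41.7 mm and 7.16 degrees, less where a joint would pass 70% of its speed; a pose out of reach is approached as far as the arm can. A call with a number of a shift or a turn outside -1 to 1 is refused whole. A call with a gripper value outside its range is refused whole. The fingers move at their own pace and stop on an object; the grip force is fixed at half the most. Time passes only in rows, so rows that do not move let the fingers close. It gives the time, the measured TCP pose, the force, the opening and the grip force at its end, in the units of the state.
- arm.state(): the state, without advancing time (a new reading comes with each control period).
- optics.grab_frame(name): name is "scene" or "side" or "wrist"; returns (picture, depth): 384x512x3 uint8, red, green, blue; 384x512 float32, m along the optical axis (not along the pixel's ray), 0 where there is no reading.
- optics.get_calibration(name): a dict with "K" (3x3 intrinsics, pixels), "pose" (4x4, takes a point from camera to world coordinates); the wrist camera has in their place "mount" (4x4, takes a point from camera to tool coordinates, whose origin is the TCP and whose axes are the flange's). Camera axes: x right, y down, z forward; pixel columns grow to the right and rows downward; lengths in m; the calibration is good to about 2 mm. A picture is of the moment at which its call begins: read the wrist's pose just before it. get_calibration takes no time and is no camera call.
- ticket.sign_off(): hands the job in; it is judged then, once.
Trained networks look in the newest picture that a camera, given by its name, has taken for a name from the list of things; names that differ only in an ending like _2 or _b are one class to them, and where a whole thing is asked for, a point or a joint stands for the part that bears it (a point fixed in the world has none). Each returns a list of dicts, best first, with "score" (0 to 1); they miss things now and then, are a little off and sometimes report something else, mostly with a low value. They report only what shows in the picture. A call takes as long as a camera call. They do not tell look-alikes from the thing itself.
- optics.search_frame(label, camera): "rect" ([left, top, right, bottom] in pixels, round what is visible of it).
- optics.silhouettes(label, camera): "mask" (384x512 bool, what is visible of it) and "rect" ([left, top, right, bottom] in pixels, round what is visible of it).
The state is a dict: "time": time; "joint_positions": joint angles; "qd": joint speeds; "joint_efforts": joint torques, N m; "ee_pos": TCP position; "orientation": TCP orientation; "contact_force": force on the tool from outside, world axes, zero at the start; "wrist_torque": the same for the moment, N m; "finger_gap": opening from 0.0 (shut) to 1.0 (fully open); "finger_force": force on a finger pad.
Only numpy, scipy, OpenCV 4.12 (cv2) and the standard library are available. Lean on these libraries where they do the work, as an engineer would, in place of code of your own. Each camera call takes 0.05 s, during which the arm holds its last target. There are 200 camera calls.

## Working session

There is one attempt and no reset: what is moved stays moved. The work goes in short steps, Python scripts to look and compute and a shell command to move; the robot and the scene stay as the last step left them, time stands still between calls to the robot, and variables do not carry over. Pictures are saved under pics/ and viewed, at most 10 in all, crops included, and the job is handed in when it is done.

```bash
mkdir -p pics
cat > h.py <<'E'
import numpy as np, cv2
from plant import arm, optics, ticket
from scipy.spatial.transform import Rotation as R
def campose(n):
    c=optics.get_calibration(n)
    if 'pose' in c: return c['K'],np.array(c['pose'])
    s=arm.state();T=np.eye(4);T[:3,:3]=R.from_quat(s['orientation']).as_matrix();T[:3,3]=s['ee_pos']
    return c['K'],T@np.array(c['mount'])
def cloud(n):
    K,T=campose(n);p,d=optics.grab_frame(n)
    v,u=np.mgrid[:384,:512];K=np.array(K)
    P=np.stack([(u-K[0,2])/K[0,0]*d,(v-K[1,2])/K[1,1]*d,d],-1)@T[:3,:3].T+T[:3,3]
    P[d<=0]=np.nan
    return p,P
def save(p,n): cv2.imwrite('pics/'+n,p[...,::-1])
E
python3 - <<'E'
from h import *
ims=[]
s=arm.state();print(s['time'],s['ee_pos'],s['orientation'],s['finger_gap'])
for n in ['scene','side']:
    p,P=cloud(n);save(p,n+'0.png');np.savez(n+'0.npz',p=p,P=P);print(n,campose(n)[1].round(2).tolist())
    for l in ['stirrer','stir_knob','heat_pointer','bottle','flask','tip_box','beaker']:
        for r in optics.silhouettes(l,n)[:3]:
            q=P[r['mask']];print(l,round(r['score'],2),np.round(r['rect']),np.nanmedian(q,0).round(3),np.nanpercentile(q,[3,97],axis=0).round(3).tolist())
E
```

```text
0.0 [0.20307462 0.56386994 0.22180335] [ 1.72033513e-01  9.85090679e-01 -8.70102380e-04 -2.60044972e-04] 0.9967671572971325
scene [[-0.4, 0.69, -0.6, 1.22], [0.92, 0.3, -0.26, 0.29], [0.0, -0.66, -0.75, 0.84], [0.0, 0.0, 0.0, 1.0]]
stirrer 0.82 [202. 131. 301. 230.] [0.605 0.019 0.088] [[0.448, -0.061, 0.017], [0.682, 0.082, 0.092]]
stir_knob 0.79 [270. 138. 291. 160.] [0.491 0.046 0.087] [[0.467, 0.026, 0.08], [0.503, 0.06, 0.115]]
stir_knob 0.35 [248. 137. 256. 148.] [ 0.487 -0.037  0.086] [[0.474, -0.049, 0.074], [0.494, -0.029, 0.09]]
heat_pointer 0.54 [206. 131. 301. 230.] [0.605 0.02  0.088] [[0.448, -0.06, 0.018], [0.682, 0.082, 0.092]]
bottle 0.77 [158. 144. 210. 181.] [ 0.593 -0.196  0.045] [[0.556, -0.255, 0.006], [0.604, -0.131, 0.054]]
bottle 0.67 [126. 121. 166. 164.] [ 0.568 -0.318  0.044] [[0.506, -0.352, 0.006], [0.629, -0.305, 0.054]]
flask 0.66 [125. 124. 165. 166.] [ 0.57  -0.319  0.045] [[0.507, -0.353, 0.007], [0.629, -0.305, 0.054]]
flask 0.56 [355. 166. 386. 214.] [0.506 0.289 0.049] [[0.48, 0.261, 0.004], [0.525, 0.318, 0.121]]
tip_box 0.86 [253. 243. 308. 296
[... 623 characters left out ...]
 226. 234.] [ 0.48  -0.047  0.085] [[0.471, -0.054, 0.076], [0.491, -0.034, 0.089]]
bottle 0.93 [273. 308. 336. 351.] [ 0.548 -0.344  0.049] [[0.499, -0.361, 0.007], [0.619, -0.312, 0.054]]
bottle 0.22 [198. 197. 215. 213.] [0.479 0.033 0.094] [[0.461, 0.019, 0.078], [0.497, 0.041, 0.113]]
flask 0.74 [214. 224. 223. 233.] [ 0.479 -0.048  0.084] [[0.469, -0.054, 0.072], [0.49, -0.036, 0.089]]
flask 0.62 [171. 136. 195. 177.] [0.485 0.27  0.045] [[0.459, 0.252, 0.001], [0.512, 0.296, 0.119]]
tip_box 0.87 [267. 144. 310. 186.] [0.759 0.136 0.051] [[0.719, 0.089, 0.002], [0.818, 0.204, 0.06]]
beaker 0.86 [348. 224. 376. 261.] [ 0.786 -0.202  0.06 ] [[0.757, -0.23, 0.008], [0.819, -0.168, 0.089]]
```

```bash
python3 -c "
import cv2
print(cv2.imwrite('pics/a.png',cv2.resize(cv2.vconcat([cv2.imread('pics/scene0.png'),cv2.imread('pics/side0.png')]),(400,600))))"
```

```text
True
```

View pics/scene0.png

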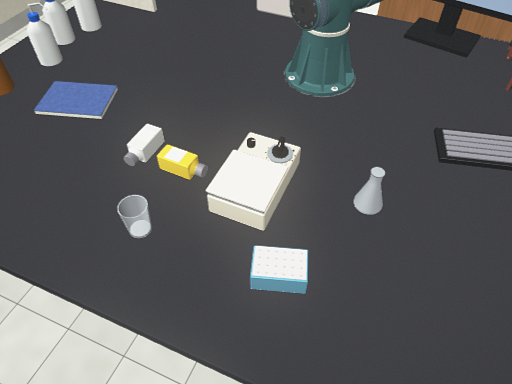

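View pics/side0.png

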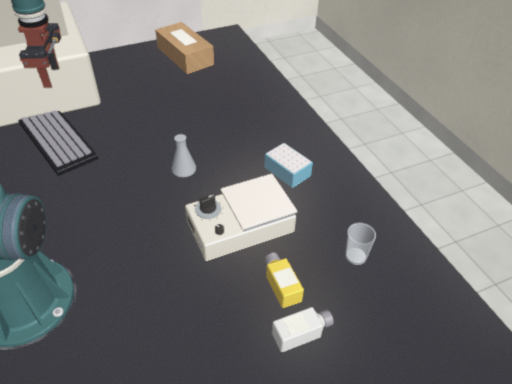

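The scene view shows the white bottle at (145,143), the yellow look-alike beside it at (182,162), the stirrer at (255,180) with the speed knob at (280,150), the flask at (370,190), the beaker at (136,217) and the tip box at (280,268). The side view agrees, with the white bottle at (300,330). Next I fit the geometry from the depth data.

Run:
```python
from h import *
for n in ['scene','side']:
    z=np.load(n+'0.npz');P=z['P'];p=z['p'].astype(int)
    def sel(lo,hi,zl,zh): return P[(P[...,0]>lo[0])&(P[...,0]<hi[0])&(P[...,1]>lo[1])&(P[...,1]<hi[1])&(P[...,2]>zl)&(P[...,2]<zh)]
    q=sel((.4,-.1),(.72,.12),.085,.097); q=q[q[:,0]>.515]
    print(n,'plate',cv2.minAreaRect((q[:,:2]*1000).astype(np.float32)),np.median(q,0))
    q=sel((.44,0),(.53,.09),.098,.13); print('bar',cv2.minAreaRect((q[:,:2]*1000).astype(np.float32)),q.mean(0),q[:,2].max(),len(q))
    q=sel((.44,0),(.53,.09),.079,.0865);print('disc',np.median(q,0),q.min(0),q.max(0))
    X=(P[...,0]>.46)&(P[...,0]<.7)&(P[...,1]>-.40)&(P[...,1]<-.1)&(P[...,2]>.012)&(P[...,2]<.07)
    yel=(p[...,0]-p[...,2]>60)
    for nm,m in (('white',X&~yel&(P[...,1]<-.29)),('yellow',X&yel)):
        t=P[m&(P[...,2]>.047)]; print(nm,cv2.minAreaRect((P[m][:,:2]*1000).astype(np.float32)),'top',cv2.minAreaRect((t[:,:2]*1000).astype(np.float32)),np.median(t[:,2]))
```

```text
scene plate ((606.0094604492188, 7.578056335449219), (153.37994384765625, 150.8210906982422), 0.09643344581127167) [0.61335514 0.01067658 0.08978822]
bar ((483.1595764160156, 42.13345718383789), (40.599178314208984, 14.016112327575684), 8.242348670959473) [0.48658162 0.04336441 0.11052517] 0.11616588708731113 89
disc [0.4872547  0.04901861 0.08336868] [0.46330236 0.02109137 0.07923019] [0.50354573 0.06327857 0.08630412]
white ((566.4183959960938, -330.85614013671875), (55.79155731201172, 129.75013732910156), 89.59571075439453) top ((565.5255737304688, -331.7330322265625), (54.02518081665039, 127.97679901123047), 89.59571075439453) 0.05125444366050358
yellow ((578.2036743164062, -206.0409698486328), (109.82451629638672, 54.97113800048828), 87.405517578125) top ((577.9287719726562, -209.91944885253906), (101.19174194335938, 54.37654113769531), 88.28645324707031) 0.05107617923251939
side plate ((605.2852172851562, 4.951446533203125), (151.6024932861328, 153.78688049316406), 0.18720301985740662) [ 6.03325617e-01 -4.95989747e-04  8.82821869e-02]
bar ((479.6060485839844, 38.29817199707031), (40.61919021606445, 18.60635757446289), 9.993842124938965) [0.47984511 0.03635573 0.10804446] 0.11744669305257416 121
disc [0.47857644 0.02875771 0.08207331] [0.45902538 0.01650738 0.07907056] [0.50147909 0.04214228 0.08643403]
white ((562.8754272460938, -335.0747985839844), (54.44144821166992, 131.20069885253906), 89.79141235351562) top ((547.6193237304688, -334.91009521484375), (52.571372985839844, 97.8355712890625), 88.33245086669922) 0.050671461226977854
yellow ((575.6942138671875, -207.86448669433594), (113.6894760131836, 53.39087677001953), 87.85282897949219) top ((575.5088500976562, -214.01620483398438), (99.70038604736328, 52.30837631225586), 87.99073791503906) 0.05018035398879517
```

```bash
R=0.1145
python3 -m jog '[-1,0,0,0,0,0,0.1145,-1,0,0,0,0,0,0.1145,-1,0,0,0,0,0,0.1145,-1,0,0,0,0,0,0.1145,-1,0,0,0,0,0,0.1145,-1,0,0,0,0,0,0.1145,-1,0,0,0,0,0,0.1145,-1,0,0,0,0,0,0.1145]' >/dev/null
python3 -m jog '[-1,0,0,0,0,0,0.1145,-1,0,0,0,0,0,0.1145,-1,0,0,0,0,0,0.1145,-1,0,0,0,0,0,0.1145,-1,0,0,0,0,0,0.1145,-1,0,0,0,0,0,0.1145,-1,0,0,0,0,0,0.1145,-1,0,0,0,0,0,0.1145]' >/dev/null
python3 -m jog '[-1,0,0,0,0,0,0.1145,-1,0,0,0,0,0,0.1145,-1,0,0,0,0,0,0.1145,-1,0,0,0,0,0,0.1145,-1,0,0,0,0,0,0.1145,-1,0,0,0,0,0,0.1145,-1,0,0,0,0,0,0]'
python3 -m jog '[-1,0.064,0.187,0,0,0,0,-1,0.064,0.187,0,0,0,0,-1,0.064,0.187,0,0,0,0,-1,0.064,0.187,0,0,0,0,-1,0.064,0.187,0,0,0,0,-1,0.064,0.187,0,0,0,0,-1,0.064,0.187,0,0,0,0,-1,0.064,0.187,0,0,0,0]'
python3 -m jog '[-1,0.064,0.187,0,0,0,0,-1,0.064,0.187,0,0,0,0,-1,0.064,0.187,0,0,0,0,-1,0.064,0.187,0,0,0,0,-1,0.064,0.187,0,0,0,0,-1,0.064,0.187,0,0,0,0,-1,0.064,0.187,0,0,0,0,-1,0,0,0,0,0,0]'
cat >> h.py <<'E'
def need(goal,zdir=None,ydir=None):
    "shift to goal TCP in tool units at present orientation; turn (first) to reach axes"
    s=arm.state();r=R.from_quat(s['orientation']);M=r.as_matrix()
    print('t',round(s['time'],2),'tcp',s['ee_pos'].round(4) if hasattr(s['ee_pos'],'round') else np.round(s['ee_pos'],4),'q',np.round(s['joint_positions'],2),'F',np.round(s['contact_force'],1),'gap',round(s['finger_gap'],3))
    print('x',M[:,0].round(3),'y',M[:,1].round(3),'z',M[:,2].round(3))
    d=np.array(goal)-s['ee_pos']
    print('shift now frame',(r.inv().apply(d)/.2).round(4))
    if zdir is not None:
        z=np.array(zdir,float);z/=np.linalg.norm(z);y=np.array(ydir,float);y-=z*(y@z);y/=np.linalg.norm(y)
        G=R.from_matrix(np.stack([np.cross(y,z),y,z],1))
        print('turn rotvec tool deg/60',(np.degrees((r.inv()*G).as_rotvec())/60).round(4),'shift after turn',(G.inv().apply(d)/.2).round(4))
E
python3 - <<'E'
from h import *
need([.4805,.040,.0885])
p,P=cloud('wrist');save(p,'w1.png');np.savez('w1.npz',p=p,P=P)
for (a,b) in ((.098,.13),(.079,.0865)):
  q=P[(P[...,2]>a)&(P[...,2]<b)&(abs(P[...,0]-.48)<.04)&(abs(P[...,1]-.04)<.04)]
  if len(q): print(len(q),cv2.minAreaRect((q[:,:2]*1000).astype(np.float32)),q.max(0),q.min(0))
E
```

```text
time: 2.72
ee_pos: [0.2033, 0.5644, 0.2226]
orientation: [0.997, 0.077, -0.0, 0.0]
contact_force: [0.6, -0.6, -0.3]
finger_gap: 0.996
finger_force: 0.0
time: 3.38
ee_pos: [0.3521, 0.2834, 0.2229]
orientation: [0.997, 0.081, 0.0, -0.0]
contact_force: [0.3, -0.5, -0.3]
finger_gap: 1.001
finger_force: 0.0
time: 4.05
ee_pos: [0.4854, 0.0349, 0.2232]
orientation: [0.997, 0.079, 0.002, 0.002]
contact_force: [0.3, -0.7, 0.2]
finger_gap: 0.998
finger_force: 0.0
t 4.05 tcp [0.4854 0.0349 0.2232] q [-0.07  0.19  1.75 -0.    1.2   1.35] F [ 0.3 -0.7  0.2] gap 0.998
x [0.988 0.157 0.004] y [ 0.157 -0.988  0.004] z [ 0.004 -0.003 -1.   ]
shift now frame [-0.0224 -0.0317  0.6736]
508 ((479.2080383300781, 40.39705276489258), (41.39814758300781, 13.046686172485352), 9.143217086791992) [0.50003253 0.04974284 0.11466332] [0.45789866 0.03127862 0.09852528]
613 ((479.8959655761719, 41.02037048339844), (41.37296676635742, 42.472076416015625), 10.423382759094238) [0.50055875 0.06194891 0.08648605] [0.45794351 0.01904661 0.07911942]
```

View pics/w1.png

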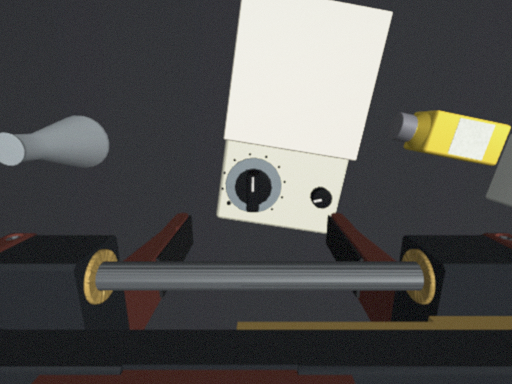

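The wrist view shows the knob at (253,187) with its pointer up, which is about +9° in the world. The large off dot is at (228,203) and the heat knob at (320,197). The knob needs about 125° anticlockwise, so I descend with a half-open gripper.

```bash
python3 -m jog '[0,-0.022,-0.032,0,0,0,0,0,0,0,0,0,0,0,0,0,0,0,0,0,0,0,0,0,0.15,0,0,0,0,0,0,0.15,0,0,0,0,0,0,0.15,0,0,0,0,0,0,0.15,0,0,0,0,0,0,0.06,0,0,0]'
python3 - <<'E'
from h import *
need([.480,.0405,.0910])
E
```

```text
time: 4.77
ee_pos: [0.4729, 0.0478, 0.0878]
orientation: [0.997, 0.081, -0.002, -0.0]
contact_force: [0.1, -0.1, -0.0]
finger_gap: 0.506
finger_force: 0.0
t 4.77 tcp [0.4729 0.0478 0.0878] q [-0.04  0.36  1.92 -0.    0.86  1.36] F [ 0.1 -0.1 -0. ] gap 0.506
x [ 0.987  0.161 -0.005] y [ 0.161 -0.987 -0.001] z [-0.005  0.    -1.   ]
shift now frame [ 0.0293  0.0418 -0.0164]
```

```bash
python3 -m jog '[0,0,0,-0.015,0,0,0,0,0,0,0,0,0,0,0,0,0,0,0,0,0]'
python3 - <<'E'
from h import *
need([.480,.0405,.0910])
E
```

```text
time: 5.02
ee_pos: [0.4767, 0.047, 0.0949]
orientation: [0.997, 0.08, 0.001, 0.0]
contact_force: [0.1, 0.2, -0.5]
finger_gap: 0.502
finger_force: 0.0
t 5.02 tcp [0.4767 0.047  0.0949] q [-0.05  0.35  1.91 -0.    0.87  1.37] F [ 0.1  0.2 -0.5] gap 0.502
x [0.987 0.159 0.002] y [ 0.159 -0.987  0.   ] z [ 0.002 -0.    -1.   ]
shift now frame [0.0111 0.0346 0.0196]
```

```bash
python3 -m jog '[0,0.012,0.036,0.01,0,0,0,0,0,0,0,0,0,0,0,0,0,0,0,0,0]'
python3 -m jog '[0,0,0,0,0,0,0]' | grep ee_pos;python3 -m jog '[0,0,0,0,0,0,0]' | grep ee_pos
python3 - <<'E'
from h import *
p,P=cloud('wrist');need([.480,.0405,.0910])
q=P[(P[...,2]>.09)&(P[...,2]<.13)&(abs(P[...,0]-.48)<.04)&(abs(P[...,1]-.04)<.04)]
save(p,'w2.png');print(len(q), cv2.minAreaRect((q[:,:2]*1000).astype(np.float32)) if len(q) else 0)
E
```

```text
time: 5.27
ee_pos: [0.4804, 0.0391, 0.0926]
orientation: [0.997, 0.079, 0.001, 0.0]
contact_force: [0.2, -0.9, -0.1]
finger_gap: 0.498
finger_force: 0.0
ee_pos: [0.4798, 0.0393, 0.0922]
ee_pos: [0.4795, 0.0394, 0.092]
t 5.48 tcp [0.4794 0.0394 0.0919] q [-0.06  0.36  1.91 -0.    0.87  1.35] F [ 0.2 -0.2 -0.4] gap 0.499
x [0.988 0.157 0.   ] y [ 0.157 -0.988  0.   ] z [ 0. -0. -1.]
shift now frame [ 0.0038 -0.0048  0.0044]
2926 ((483.28936767578125, 40.158634185791016), (33.790931701660156, 64.13745880126953), 7.916207313537598)
```

```bash
python3 -m jog '[1,0.003,-0.004,0,0,0,0,1,0,0,0,0,0,0,1,0,0,0,0,0,0,1,0,0,0,0,0,0,1,0,0,0,0,0,0,1,0,0,0,0,0,0]'
python3 -m jog '[1,0,0,0,0,0,-0.1,1,0,0,0,0,0,-0.1,1,0,0,0,0,0,-0.1,1,0,0,0,0,0,-0.1,1,0,0,0,0,0,-0.1,1,0,0,0,0,0,-0.1,1,0,0,0,0,0,-0.1,1,0,0,0,0,0,-0.1]'
python3 -m jog '[1,0,0,0,0,0,-0.1,1,0,0,0,0,0,-0.1,1,0,0,0,0,0,-0.1,1,0,0,0,0,0,-0.1,1,0,0,0,0,0,-0.1,1,0,0,0,0,0,-0.1,1,0,0,0,0,0,-0.1,1,0,0,0,0,0,-0.1]'
python3 -m jog '[1,0,0,0,0,0,-0.1,1,0,0,0,0,0,-0.1,1,0,0,0,0,0,-0.1,1,0,0,0,0,0,0,1,0,0,0,0,0,0]'
python3 - <<'E'
from h import *
need([.480,.0405,.0910]);s=arm.state();print(s['wrist_torque'],s['joint_efforts'])
E
```

```text
time: 5.98
ee_pos: [0.4797, 0.0408, 0.0916]
orientation: [0.997, 0.079, -0.0, -0.0]
contact_force: [-0.8, 1.7, 1.1]
finger_gap: 0.16
finger_force: 30.0
time: 6.65
ee_pos: [0.4796, 0.041, 0.0916]
orientation: [0.877, 0.48, 0.0, -0.0]
contact_force: [-0.4, 3.5, 1.3]
finger_gap: 0.16
finger_force: 30.0
time: 7.32
ee_pos: [0.4794, 0.041, 0.0916]
orientation: [0.607, 0.795, 0.0, -0.001]
contact_force: [-0.6, 2.6, 1.1]
finger_gap: 0.163
finger_force: 30.0
time: 7.73
ee_pos: [0.4792, 0.041, 0.0916]
orientation: [0.478, 0.878, 0.0, -0.001]
contact_force: [-1.5, 5.3, 1.4]
finger_gap: 0.158
finger_force: 30.0
t 7.73 tcp [0.4792 0.041  0.0916] q [-0.06  0.36  1.91  0.    0.87 -0.63] F [-1.5  5.3  1.4] gap 0.158
x [-0.543  0.84   0.001] y [ 0.84   0.543 -0.   ] z [-0.001  0.001 -1.   ]
shift now frame [-0.0041  0.0018  0.003 ]
[ 0.8282426   0.31335333 -0.004668  ] [ -2.43087351 -42.20885754 -19.24944878  -1.32005442  -0.65690674
  -0.32706932]
```

```bash
cat > t.py <<'E'
from h import *
s=arm.state();M=R.from_quat(s['orientation']).as_matrix();print(np.degrees(np.arctan2(M[1,0],M[0,0])).round(2),s['wrist_torque'][2],s['joint_efforts'][5],np.round(s['contact_force'],1))
E
python3 -m jog '[1,0,0,0,0,0,-0.06,1,0,0,0,0,0,-0.06,1,0,0,0,0,0,0,1,0,0,0,0,0,0]' >/dev/null;python3 t.py
python3 -m jog '[1,0,0,0,0,0,-0.06,1,0,0,0,0,0,0,1,0,0,0,0,0,0]' >/dev/null;python3 t.py
python3 -m jog '[1,0,0,0,0,0,-0.06,1,0,0,0,0,0,0,1,0,0,0,0,0,0]' >/dev/null;python3 t.py
```

```text
130.05 -0.02387289772202604 -0.09143890114501119 [-1.3  5.3  2.7]
133.64 0.033329730212157516 -0.08123514242470264 [-2.4  4.2  2.2]
137.13 -0.6290477447443582 -0.7583716325461864 [-2.9  4.3  3.7]
```

```bash
python3 -m jog '[1,0,0,0,0,0,-0.05,1,0,0,0,0,0,0,1,0,0,0,0,0,0]' >/dev/null;python3 t.py
python3 -m jog '[0,0,0,0,0,0,0.05,0,0,0,0,0,0,0,0,0,0,0,0,0,0,0,0,0,-0.15,0,0,0,0,0,0,-0.2,0,0,0,0,0,0,-0.2,0,0,0,0,0,0,-0.2,0,0,0]'
python3 -m jog '[0,0,0,0,0,0,0,0,0,0,0,0,0,0,0,0,0,0,0,0,0]'
python3 - <<'E'
from h import *
p,P=cloud('wrist');save(p,'w3.png')
q=P[(P[...,2]>.098)&(P[...,2]<.13)&(abs(P[...,0]-.48)<.04)&(abs(P[...,1]-.04)<.04)]
print(len(q),cv2.minAreaRect((q[:,:2]*1000).astype(np.float32)))
q=P[(P[...,2]>.085)&(P[...,2]<.097)&(P[...,0]>.535)&(P[...,0]<.7)&(abs(P[...,1])<.12)]
print('plate',len(q),cv2.minAreaRect((q[:,:2]*1000).astype(np.float32)))
# bottle: grasp dir tool tilted 30deg back
a=np.radians(30)
need([.564,-.333,.25],[-np.sin(a),0,-np.cos(a)],[0,-1,0])
need([.564,-.333,.25],[-np.sin(a),0,-np.cos(a)],[0,1,0])
E
```

```text
140.12 -0.8812879555334303 -0.9532075747847557 [-2.8  4.5  2.4]
time: 9.4
ee_pos: [0.4794, 0.04, 0.2432]
orientation: [0.363, 0.932, -0.001, -0.0]
contact_force: [1.6, -0.1, -0.3]
finger_gap: 0.496
finger_force: 0.0
time: 9.65
ee_pos: [0.4795, 0.0401, 0.2412]
orientation: [0.363, 0.932, -0.0, 0.0]
contact_force: [-0.4, 0.6, -0.8]
finger_gap: 0.501
finger_force: 0.0
450 ((477.92376708984375, 42.13002395629883), (13.549904823303223, 40.91987609863281), 47.33498001098633)
plate 4043 ((606.0459594726562, 7.874031066894531), (149.41024780273438, 142.0573272705078), 89.98658752441406)
t 9.7 tcp [0.4787 0.0403 0.2403] q [-0.06  0.17  1.73 -0.    1.24 -0.89] F [-0.4  0.6 -0.5] gap 0.504
x [-0.737  0.676  0.001] y [ 0.676  0.737 -0.002] z [-0.002 -0.    -1.   ]
shift now frame [-1.5761 -1.0866 -0.0488]
turn rotvec tool deg/60 [ 0.5939 -0.2309  2.2263] shift after turn [ 0.3449  1.8663 -0.2551]
t 9.7 tcp [0.4787 0.0403 0.2403] q [-0.06  0.17  1.73 -0.    1.24 -0.89] F [-0.4  0.6 -0.5] gap 0.504
x [-0.737  0.676  0.001] y [ 0.676  0.737 -0.002] z [-0.002 -0.    -1.   ]
shift now frame [-1.5761 -1.0866 -0.0488]
turn rotvec tool deg/60 [ 0.1845  0.4746 -0.6929] shift after turn [-0.3449 -1.8663 -0.2551]
```

View pics/w3.png

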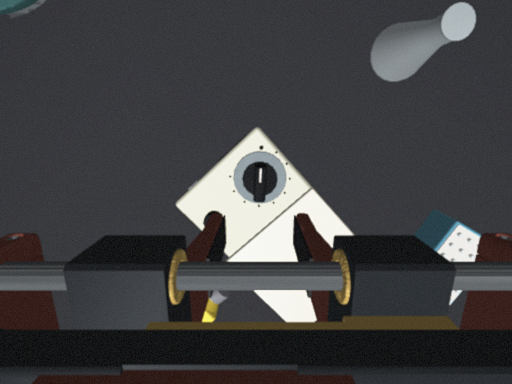

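The wrist view shows the pointer at (261,172) facing the large off dot at (262,147). The bar is at 137° and met the stop torque, so the knob is at its off stop. The heat knob is untouched. Now the bottle.

```bash
python3 -m jog '[-0.6,0,0,-0.1,0.0297,-0.0116,0.1113,-0.6,0,0,0,0.0297,-0.0116,0.1113,-0.6,0,0,0,0.0297,-0.0116,0.1113,-0.6,0,0,0,0.0297,-0.0116,0.1113,-0.6,0,0,0,0.0297,-0.0116,0.1113,-0.6,0,0,0,0.0297,-0.0116,0.1113,-0.6,0,0,0,0.0297,-0.0116,0.1113,-0.6,0,0,0,0.0297,-0.0116,0.1113]' >/dev/null
python3 -m jog '[-0.6,0,0,0,0.0297,-0.0116,0.1113,-0.6,0,0,0,0.0297,-0.0116,0.1113,-0.6,0,0,0,0.0297,-0.0116,0.1113,-0.6,0,0,0,0.0297,-0.0116,0.1113,-0.6,0,0,0,0.0297,-0.0116,0.1113,-0.6,0,0,0,0.0297,-0.0116,0.1113,-0.6,0,0,0,0.0297,-0.0116,0.1113,-0.6,0,0,0,0.0297,-0.0116,0.1113]' >/dev/null
python3 -m jog '[-0.6,0,0,0,0.0297,-0.0116,0.1113,-0.6,0,0,0,0.0297,-0.0116,0.1113,-0.6,0,0,0,0.0297,-0.0116,0.1113,-0.6,0,0,0,0.0297,-0.0116,0.1113,-0.6,0,0,0,0,0,0,-0.6,0,0,0,0,0,0]'
python3 - <<'E'
from h import *
a=np.radians(30)
need([.564,-.333,.25],[-np.sin(a),0,-np.cos(a)],[0,-1,0])
E
```

```text
time: 11.53
ee_pos: [0.4791, 0.04, 0.2598]
orientation: [0.966, 0.001, -0.26, 0.0]
contact_force: [-0.4, -0.2, 0.1]
finger_gap: 0.801
finger_force: 0.0
t 11.53 tcp [0.4791 0.04   0.2598] q [-0.04  0.47  1.36 -0.02  1.83  1.52] F [-0.4 -0.2  0.1] gap 0.801
x [ 0.865  0.003 -0.501] y [ 0.003 -1.    -0.001] z [-0.501 -0.001 -0.865]
shift now frame [ 0.3869  1.866  -0.1689]
turn rotvec tool deg/60 [0.0007 0.0016 0.0027] shift after turn [ 0.3925  1.8648 -0.1697]
```

```bash
python3 -m jog '[-0.6,0.039,0.187,-0.017,0,0,0,-0.6,0.039,0.187,-0.017,0,0,0,-0.6,0.039,0.187,-0.017,0,0,0,-0.6,0.039,0.187,-0.017,0,0,0,-0.6,0.039,0.187,-0.017,0,0,0]' >/dev/null
python3 -m jog '[-0.6,0.039,0.187,-0.017,0,0,0,-0.6,0.039,0.187,-0.017,0,0,0,-0.6,0.039,0.187,-0.017,0,0,0,-0.6,0.039,0.187,-0.017,0,0,0,-0.6,0.039,0.187,-0.017,0,0,0,-0.6,0,0,0,0,0,0,-0.6,0,0,0,0,0,0]'
python3 -m jog '[-0.6,0,0,0,0,0,0,-0.6,0,0,0,0,0,0]' >/dev/null
python3 - <<'E'
from h import *
p,P=cloud('wrist')
a=np.radians(30)
need([.5545,-.333,.0135],[-np.sin(a),0,-np.cos(a)],[0,-1,0])
save(p,'w4.png')
m=(P[...,0]>.46)&(P[...,0]<.68)&(P[...,1]>-.40)&(P[...,1]<-.29)&(P[...,2]>.012)&(P[...,2]<.07)
t=P[m&(P[...,2]>.046)]
for q in (P[m],t): print(len(q),cv2.minAreaRect((q[:,:2]*1000).astype(np.float32)),np.percentile(q,[2,98],axis=0).round(3).tolist())
E
```

```text
time: 12.53
ee_pos: [0.5641, -0.3348, 0.2508]
orientation: [0.966, 0.001, -0.259, -0.0]
contact_force: [-0.1, 0.4, -0.9]
finger_gap: 0.802
finger_force: 0.0
t 12.75 tcp [ 0.5646 -0.3318  0.2526] q [-0.5   0.71  0.94 -0.26  1.95  1.03] F [-0.8  0.5  0.5] gap 0.804
x [ 0.867  0.003 -0.499] y [ 0.003 -1.    -0.001] z [-0.499 -0.001 -0.867]
shift now frame [0.5526 0.0067 1.0613]
turn rotvec tool deg/60 [ 0.0011 -0.0013  0.0029] shift after turn [0.5541 0.0062 1.0606]
4445 ((562.8190307617188, -334.29736328125), (52.058250427246094, 128.8647003173828), 89.07194519042969) [[0.503, -0.359, 0.024], [0.627, -0.31, 0.052]]
3117 ((549.355224609375, -334.1214904785156), (51.94974899291992, 101.94674682617188), 89.0494613647461) [[0.502, -0.359, 0.047], [0.594, -0.309, 0.052]]
```

View pics/w4.png

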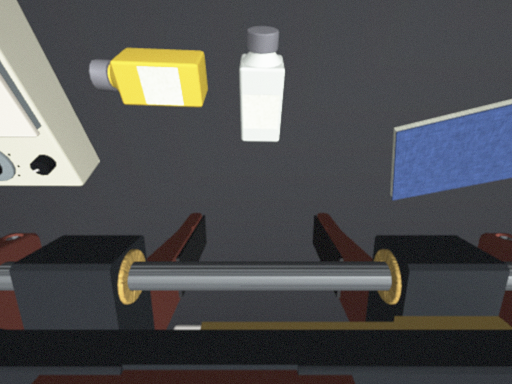

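The wrist view shows the white bottle at (262,95), cap away, with the yellow one at (155,78). The finger path is clear, so I descend.

```bash
python3 -m jog '[-0.6,0.184,0.006,0,0,0,0,-0.6,0.184,0.006,0,0,0,0,-0.6,0.185,0,0,0,0,0,-0.6,0,0,0,0,0,0,-0.6,0,0,0.165,0,0,0,-0.6,0,0,0.165,0,0,0,-0.6,0,0,0.165,0,0,0,-0.6,0,0,0.165,0,0,0]'
python3 -m jog '[-0.6,0,0,0.15,0,0,0,-0.6,0,0,0.1,0,0,0,-0.6,0,0,0.05,0,0,0,-0.6,0,0,0.03,0,0,0,-0.6,0,0,0,0,0,0,-0.6,0,0,0,0,0,0,-0.6,0,0,0,0,0,0]'
python3 - <<'E'
from h import *
a=np.radians(30)
need([.5545,-.334,.0135],[-np.sin(a),0,-np.cos(a)],[0,-1,0])
E
```

```text
time: 13.42
ee_pos: [0.5939, -0.3346, 0.0831]
orientation: [0.966, 0.001, -0.257, 0.001]
contact_force: [0.8, -0.3, -0.3]
finger_gap: 0.801
finger_force: 0.0
time: 14.0
ee_pos: [0.5634, -0.3365, 0.0272]
orientation: [0.967, 0.0, -0.257, 0.001]
contact_force: [0.4, -0.3, -0.6]
finger_gap: 0.799
finger_force: 0.0
t 14.0 tcp [ 0.5634 -0.3365  0.0272] q [-0.5   0.9   1.12 -0.24  1.59  1.12] F [ 0.4 -0.3 -0.6] gap 0.799
x [ 0.868 -0.    -0.496] y [ 0.001 -1.     0.002] z [-0.496 -0.002 -0.868]
shift now frame [-0.0047 -0.0128  0.0815]
turn rotvec tool deg/60 [ 0.0023 -0.0045 -0.0001] shift after turn [-0.0043 -0.0126  0.0816]
```

Move the remaining 16 mm, grip, then lift.

```bash
python3 -m jog '[-0.6,-0.004,-0.012,0.04,0,0,0,-0.6,0,0,0.035,0,0,0,-0.6,0,0,0,0,0,0,-0.6,0,0,0,0,0,0]'
python3 -m jog '[1,0,0,0,0,0,0,1,0,0,0,0,0,0,1,0,0,0,0,0,0,1,0,0,0,0,0,0,1,0,0,0,0,0,0]'
```

```text
time: 14.33
ee_pos: [0.5529, -0.3334, 0.0125]
orientation: [0.966, 0.0, -0.259, -0.0]
contact_force: [0.5, -0.4, -0.3]
finger_gap: 0.797
finger_force: 0.0
time: 14.75
ee_pos: [0.5538, -0.3338, 0.0132]
orientation: [0.966, 0.0, -0.258, 0.0]
contact_force: [0.3, 0.8, 0.7]
finger_gap: 0.589
finger_force: 29.8
```

```bash
python3 -m jog '[1,-0.03,0,-0.052,0,0,0,1,-0.1,0,-0.173,0,0,0,1,-0.1,0,-0.173,0,0,0,1,-0.1,0,-0.173,0,0,0,1,-0.1,0,-0.173,0,0,0,1,-0.1,0,-0.173,0,0,0,1,-0.1,0,-0.173,0,0,0,1,0,0,0,0,0,0]'
python3 -m jog '[1,0,0,0,0,0.1,0,1,0,0,0,0,0.1,0,1,0,0,0,0,0.1,0,1,0,0,0,0,0.1,0,1,0,0,0,0,0.1,0,1,0,0,0,0,0.1,0,1,0,0,0,0,0.1,0,1,0,0,0,0,0.1,0]'
python3 -m jog '[1,0,0,0,0,0.1,0,1,0,0,0,0,0.1,0,1,0,0,0,0,0.1,0,1,0,0,0,0,0.1,0,1,0,0,0,0,0.1,0,1,0,0,0,0,0.1,0,1,0,0,0,0,0.1,0,1,0,0,0,0,0,0]' >/dev/null
python3 -m jog '[1,0,0,0,0,0,0,1,0,0,0,0,0,0]'
python3 - <<'E'
from h import *
b=np.radians(30)
need([.6055+.019*np.cos(b),.0065,.28],[np.cos(b),0,-np.sin(b)],[0,-1,0])
E
```

```text
time: 15.42
ee_pos: [0.5555, -0.3351, 0.2748]
orientation: [0.968, -0.001, -0.252, 0.004]
contact_force: [0.4, -0.3, -0.3]
finger_gap: 0.593
finger_force: 29.8
time: 16.08
ee_pos: [0.5526, -0.3334, 0.2662]
orientation: [0.987, 0.0, 0.16, 0.001]
contact_force: [0.2, 0.9, -2.4]
finger_gap: 0.592
finger_force: 29.8
time: 16.92
ee_pos: [0.554, -0.3298, 0.2632]
orientation: [0.886, 0.003, 0.463, -0.007]
contact_force: [0.1, 0.0, -2.2]
finger_gap: 0.593
finger_force: 29.8
t 16.92 tcp [ 0.554  -0.3298  0.2632] q [-1.11  0.27  2.04  1.32  0.87 -0.5 ] F [ 0.1  0.  -2.2] gap 0.593
x [ 0.572 -0.001  0.821] y [ 0.011 -1.    -0.009] z [ 0.82   0.014 -0.572]
shift now frame [ 0.2609 -1.6783  0.2548]
turn rotvec tool deg/60 [-0.0136  0.081  -0.0017] shift after turn [ 0.2424 -1.6814  0.2522]
```

```bash
python3 -m jog '[1,0.029,-0.187,0.028,0,0,0,1,0.029,-0.187,0.028,0,0,0,1,0.029,-0.187,0.028,0,0,0,1,0.029,-0.187,0.028,0,0,0,1,0.029,-0.187,0.028,0,0,0]'>/dev/null
python3 -m jog '[1,0.029,-0.187,0.028,0,0,0,1,0.029,-0.187,0.028,0,0,0,1,0.029,-0.187,0.028,0,0,0,1,0.029,-0.187,0.028,0,0,0,1,0,0,0,0,0,0,1,0,0,0,0,0,0,1,0,0,0,0,0,0]'
python3 -m jog '[1,0,0,0,0,0,0]'>/dev/null
python3 - <<'E'
from h import *
b=np.radians(30)
need([.6055+.019*np.cos(b),.0065,.28],[np.cos(b),0,-np.sin(b)],[0,-1,0])
E
```

```text
time: 17.92
ee_pos: [0.6218, 0.0031, 0.2819]
orientation: [0.885, 0.004, 0.465, -0.006]
contact_force: [-0.6, -0.1, -1.2]
finger_gap: 0.592
finger_force: 29.8
t 18.0 tcp [0.6215 0.001  0.2812] q [-0.24  0.1   2.22  2.12  0.24 -0.7 ] F [ 0.8 -0.6 -1.3] gap 0.594
x [ 0.568 -0.     0.823] y [ 0.01  -1.    -0.007] z [ 0.823  0.012 -0.567]
shift now frame [-0.0035 -0.0274  0.0056]
turn rotvec tool deg/60 [-0.0115  0.0763 -0.0006] shift after turn [-0.004  -0.0274  0.005 ]
```

```bash
python3 -m jog '[1,0,0,0,-0.003,0.015,0,1,0,0,0,-0.003,0.015,0,1,0,0,0,-0.003,0.015,0,1,0,0,0,-0.002,0.015,0,1,0,0,0,0,0.016,0,1,0,0,0,0,0,0,1,0,0,0,0,0,0,1,0,0,0,0,0,0]'
python3 - <<'E'
from h import *
b=np.radians(30)
need([.6055+.019*np.cos(b),.0065,.28],[np.cos(b),0,-np.sin(b)],[0,-1,0])
for n in ['scene','side']:
    p,P=cloud(n);save(p,n+'5.png')
    rgb=p.astype(int)
    m=(abs(P[...,0]-.605)<.08)&(abs(P[...,1])<.08)&(P[...,2]>.15)&(P[...,2]<.45)
    for r in optics.silhouettes('bottle',n)[:3]:
        q=P[r['mask']];print(n,round(r['score'],2),r['rect'],np.nanpercentile(q,[3,50,97],axis=0).round(3).tolist())
E
python3 -c "
import cv2
a=cv2.imread('pics/scene5.png')[0:260,120:400];b=cv2.imread('pics/side5.png')[40:300,110:390]
cv2.imwrite('pics/v5.png',cv2.resize(cv2.hconcat([a,b]),None,fx=1.4,fy=1.4,interpolation=2))"
```

```text
time: 18.67
ee_pos: [0.6212, 0.0005, 0.2805]
orientation: [0.866, -0.001, 0.499, -0.0]
contact_force: [0.1, -0.1, -1.1]
finger_gap: 0.59
finger_force: 29.8
t 18.67 tcp [6.212e-01 5.000e-04 2.805e-01] q [-0.24  0.13  2.29  2.55  0.37 -1.13] F [ 0.1 -0.1 -1.1] gap 0.59
x [ 0.501 -0.002  0.865] y [-0.001 -1.    -0.001] z [ 0.865 -0.    -0.501]
shift now frame [-0.0002 -0.0298  0.0043]
turn rotvec tool deg/60 [ 0.0002  0.0016 -0.0018] shift after turn [-0.0001 -0.0298  0.0043]
scene 0.81 [227.8, 81.1, 261.2, 143.4] [[0.595, -0.02, 0.233], [0.633, 0.008, 0.305], [0.637, 0.028, 0.354]]
scene 0.65 [155.5, 144.8, 210.1, 180.1] [[0.557, -0.254, 0.008], [0.593, -0.195, 0.046], [0.604, -0.131, 0.054]]
scene 0.36 [269.1, 142.7, 287.7, 159.9] [[0.473, 0.024, 0.077], [0.489, 0.045, 0.094], [0.502, 0.061, 0.115]]
side 0.89 [265.3, 251.1, 305.9, 305.8] [[0.549, -0.263, 0.005], [0.571, -0.22, 0.049], [0.599, -0.14, 0.054]]
side 0.74 [248.2, 113.2, 281.2, 169.2] [[0.584, -0.027, 0.224], [0.606, -0.021, 0.317], [0.635, 0.02, 0.353]]
```

View pics/v5.png

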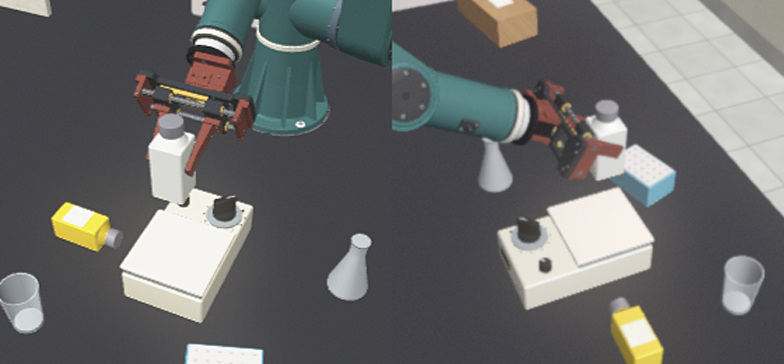

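The bottle is held upright above the plate: scene crop at (172,160), side crop at (605,140). I measure its tilt and position from the depth data.

Run:
```python
from h import *
for n in ['scene','side']:
    p,P=cloud(n)
    best=[r for r in optics.silhouettes('bottle',n) if np.nanmedian(P[r['mask']][:,2])>.2][0]
    m=cv2.erode(best['mask'].astype(np.uint8),np.ones((3,3)))>0
    q=P[m];q=q[~np.isnan(q[:,0])]
    print(n,'z',np.percentile(q[:,2],[0.5,2,98,99.5]).round(4))
    for ax,s in ((0,1),(1,-1)):
        w=q[(q[:,2]>.235)&(q[:,2]<.315)]
        v=s*w[:,ax]; f=w[v>np.percentile(v,97)-.006]
        o=1-ax
        for _ in range(3):
            A=np.c_[f[:,o]-(.6085 if o==0 else 0),f[:,2]-.27,np.ones(len(f))];c=np.linalg.lstsq(A,f[:,ax],rcond=None)[0];res=f[:,ax]-A@c;f=f[abs(res)<.003]
        print('face','xy'[ax],len(f),'slope',c[:2].round(3),'pos',c[2].round(4),'rms',res.std().round(4))
    cap=q[q[:,2]>np.percentile(q[:,2],99.5)-.008];print('cap',len(cap),(cap.min(0)+cap.max(0))/2)
```

```text
scene z [0.2323 0.2354 0.355  0.3558]
face x 632 slope [-0.008  0.001] pos 0.6358 rms 0.0011
face y 81 slope [ 0.841 -0.006] pos -0.0369 rms 0.0017
cap 144 [0.61481267 0.00516131 0.35251652]
side z [0.2303 0.233  0.3537 0.3545]
face x 37 slope [1.075 0.016] pos 0.6534 rms 0.0014
face y 241 slope [ 0.004 -0.019] pos -0.0239 rms 0.0013
cap 102 [ 0.60602739 -0.00422234  0.3511241 ]
```

```bash
python3 -m jog '[1,-0.011,-0.025,-0.019,0,0,0,1,-0.0915,0,0.053,0,0,0,1,-0.0915,0,0.053,0,0,0,1,-0.0915,0,0.053,0,0,0,1,-0.0915,0,0.053,0,0,0,1,-0.0915,0,0.053,0,0,0,1,0,0,0,0,0,0,1,0,0,0,0,0,0]'
python3 -m jog '[1,0,0,0,0,0,0,1,0,0,0,0,0,0]' >/dev/null
python3 - <<'E'
from h import *
b=np.radians(30)
need([.6212-.0043,.0055,.2805-.135],[np.cos(b),0,-np.sin(b)],[0,-1,0])
E
```

```text
time: 19.73
ee_pos: [0.6282, 0.0079, 0.1778]
orientation: [0.869, -0.0, 0.494, -0.001]
contact_force: [0.9, -0.3, -2.0]
finger_gap: 0.59
finger_force: 29.8
t 19.9 tcp [0.6284 0.0077 0.1807] q [-0.21  0.43  2.38  2.86  0.72 -1.47] F [ 0.7  0.5 -1.4] gap 0.595
x [ 0.508 -0.001  0.861] y [ 0.001 -1.    -0.001] z [ 0.861  0.002 -0.508]
shift now frame [-0.1807  0.0111  0.0397]
turn rotvec tool deg/60 [-0.0015  0.009  -0.0005] shift after turn [-0.181  0.011  0.038]
```

The elbow has reached its range limit, so the tool cannot come this low from the front. I raise it and swing the tool to come from the right (pointing +y), which keeps the bottle upright and square to the plate.

```bash
python3 -m jog '[1,0.108,0,-0.0625,0,0,0,1,0.108,0,-0.0625,0,0,0,1,0.108,0,-0.0625,0,0,0,1,0.108,0,-0.0625,0,0,0,1,0,0,0,0,0,0,1,0,0,0,0,0,0]' 
python3 -m jog '[1,0,0,0,0.0927,0,-0.0536,1,0,0,0,0.0927,0,-0.0536,1,0,0,0,0.0927,0,-0.0536,1,0,0,0,0.0927,0,-0.0536,1,0,0,0,0.0927,0,-0.0536,1,0,0,0,0.0927,0,-0.0536,1,0,0,0,0.0927,0,-0.0536]'
python3 -m jog '[1,0,0,0,0.0927,0,-0.0536,1,0,0,0,0.0927,0,-0.0536,1,0,0,0,0.0927,0,-0.0536,1,0,0,0,0.0927,0,-0.0536,1,0,0,0,0.0927,0,-0.0536,1,0,0,0,0.0927,0,-0.0536,1,0,0,0,0.0927,0,-0.0536,1,0,0,0,0,0,0]' >/dev/null
python3 -m jog '[1,0,0,0,0,0,0,1,0,0,0,0,0,0]'
python3 - <<'E'
from h import *
b=np.radians(30)
need([.6055,.0065+.019*.866-.0037,.27],[0,np.cos(b),-np.sin(b)],[1,0,0])
E
```

```text
time: 20.4
ee_pos: [0.6297, 0.0074, 0.2828]
orientation: [0.867, 0.001, 0.498, -0.0]
contact_force: [-0.2, 0.6, -1.5]
finger_gap: 0.594
finger_force: 29.8
time: 20.98
ee_pos: [0.6369, 0.005, 0.2867]
orientation: [0.825, 0.255, 0.484, -0.142]
contact_force: [1.2, 0.6, -0.1]
finger_gap: 0.593
finger_force: 29.8
time: 21.82
ee_pos: [0.6381, 0.0053, 0.2875]
orientation: [0.669, 0.551, 0.391, -0.31]
contact_force: [-0.7, 0.4, -0.5]
finger_gap: 0.594
finger_force: 29.8
t 21.82 tcp [0.6381 0.0053 0.2875] q [-0.61  0.55  1.52  0.92  1.63 -0.65] F [-0.7  0.4 -0.5] gap 0.594
x [0.086 0.495 0.865] y [ 0.98  -0.2    0.017] z [ 0.182  0.845 -0.502]
shift now frame [-0.055  -0.1752  0.0732]
turn rotvec tool deg/60 [ 0.1747  0.0042 -0.0821] shift after turn [-0.0409 -0.1631  0.104 ]
```

```bash
python3 -m jog '[1,0,0,0,0.058,0.0014,-0.0274,1,0,0,0,0.058,0.0014,-0.0274,1,0,0,0,0.058,0.0014,-0.0274,1,-0.02,-0.08,0.052,0,0,0,1,-0.02,-0.08,0.052,0,0,0,1,0,0,0,0,0,0,1,0,0,0,0,0,0,1,0,0,0,0,0,0]'
python3 -m jog '[1,0,0,0,0,0,0,1,0,0,0,0,0,0]' >/dev/null
python3 - <<'E'
from h import *
b=np.radians(30)
need([.6055,.0065+.019*.866-.0037,.27],[0,np.cos(b),-np.sin(b)],[1,0,0])
from h import *
for n in ['scene','side']:
    p,P=cloud(n);save(p,n+'6.png')
    best=[r for r in optics.silhouettes('bottle',n) if np.nanmedian(P[r['mask']][:,2])>.18]
    if not best: print('none',n);continue
    m=cv2.erode(best[0]['mask'].astype(np.uint8),np.ones((3,3)))>0
    q=P[m];q=q[~np.isnan(q[:,0])]
    zt=np.percentile(q[:,2],99.5);print(n,'z',np.percentile(q[:,2],[0.5,2,98,99.5]).round(4))
    for ax,s in ((0,1),(0,-1),(1,-1),(1,1)):
        w=q[(q[:,2]>zt-.12)&(q[:,2]<zt-.04)]
        v=s*w[:,ax]; f=w[v>np.percentile(v,97)-.006]
        o=1-ax
        for _ in range(3):
            A=np.c_[f[:,o]-(.6055 if o==0 else .0065),f[:,2]-.26,np.ones(len(f))];c=np.linalg.lstsq(A,f[:,ax],rcond=None)[0];res=f[:,ax]-A@c;f=f[abs(res)<.003]
        print('face','xy'[ax],s,len(f),'slope',c[:2].round(3),'pos',c[2].round(4))
E
```

```text
time: 22.48
ee_pos: [0.6072, 0.0184, 0.2717]
orientation: [0.613, 0.613, 0.354, -0.352]
contact_force: [-0.4, -0.6, -1.6]
finger_gap: 0.594
finger_force: 29.8
t 22.65 tcp [0.6078 0.0179 0.2714] q [-0.58  0.61  1.45  0.83  1.75 -0.73] F [ 0.  -0.2 -1.6] gap 0.597
x [-0.004  0.503  0.864] y [1.    0.    0.004] z [ 0.002  0.864 -0.503]
shift now frame [-0.0027 -0.0113  0.0095]
turn rotvec tool deg/60 [0.0019 0.0032 0.0034] shift after turn [-0.0028 -0.0113  0.0095]
scene z [0.2213 0.2245 0.3457 0.346 ]
face x 1 385 slope [-0.019  0.01 ] pos 0.635
face x -1 29 slope [2.317 0.024] pos 0.5408
face y -1 34 slope [0.115 0.022] pos -0.0126
face y 1 294 slope [-0.046  0.002] pos 0.0313
side z [0.3071 0.3105 0.3454 0.3458]
face x 1 1 slope [0.003 0.026] pos 0.5826
face x -1 1 slope [0.003 0.026] pos 0.5826
face y -1 1 slope [-0.     0.001] pos 0.0114
face y 1 1 slope [-0.     0.001] pos 0.0114
```

```bash
python3 -m jog '[1,0.003,-0.014,0.005,0,0,0,1,-0.1,0,0.058,0,0,0,1,-0.1,0,0.058,0,0,0,1,-0.1,0,0.058,0,0,0,1,-0.1,0,0.058,0,0,0,1,-0.1,0,0.058,0,0,0,1,0,0,0,0,0,0,1,0,0,0,0,0,0]'
python3 -m jog '[1,0,0,0,0,0,0,1,0,0,0,0,0,0,1,0,0,0,0,0,0]' >/dev/null
python3 - <<'E'
from h import *
b=np.radians(30)
need([.605,.0191,.2714-.126],[0,np.cos(b),-np.sin(b)],[1,0,0])
E
```

```text
time: 23.52
ee_pos: [0.6042, 0.0197, 0.155]
orientation: [0.612, 0.613, 0.353, -0.353]
contact_force: [0.1, 0.8, -1.0]
finger_gap: 0.594
finger_force: 29.8
t 23.77 tcp [0.6053 0.019  0.1567] q [-0.58  0.75  1.52  0.81  1.61 -0.88] F [ 0.5 -0.5 -1.1] gap 0.596
x [-0.005  0.503  0.864] y [1.    0.001 0.005] z [ 0.002  0.864 -0.503]
shift now frame [-0.0485 -0.0017  0.0287]
turn rotvec tool deg/60 [0.0016 0.0037 0.0045] shift after turn [-0.0487 -0.0014  0.0285]
```

```bash
python3 -m jog '[1,-0.013,0,0.0075,0,0,0,1,-0.013,0,0.0075,0,0,0,1,0,0,0,0,0,0,1,0,0,0,0,0,0]' |grep -E 'ee_pos|contact'
python3 -m jog '[1,-0.0087,0,0.005,0,0,0,1,0,0,0,0,0,0,1,0,0,0,0,0,0]' |grep -E 'ee_pos|contact'
python3 - <<'E'
from h import *
a=[optics.grab_frame(n)[0] for n in ('scene','side')]
s=np.hstack([cv2.resize(a[0][90:240,180:320],None,fx=2.7,fy=2.7,interpolation=2),cv2.resize(a[1][110:260,170:310],None,fx=2.7,fy=2.7,interpolation=2)]);save(s,'v7.png')
E
```

```text
ee_pos: [0.6046, 0.0194, 0.1492]
contact_force: [0.7, -0.2, -1.9]
ee_pos: [0.6046, 0.0193, 0.1471]
contact_force: [-1.0, 0.4, -1.4]
```

View pics/v7.png

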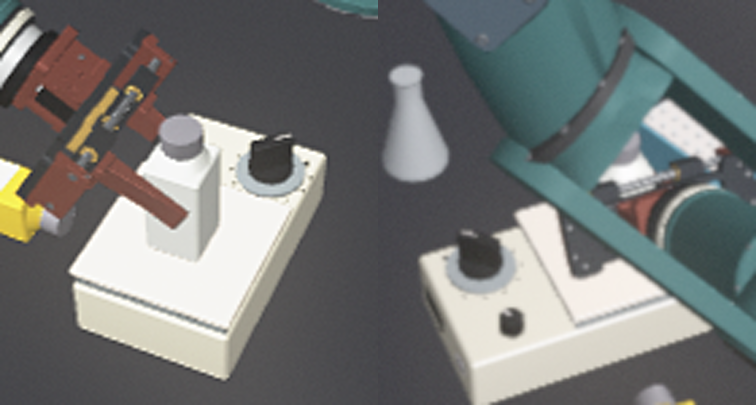

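The bottle is upright, centred and about 2 mm above the plate in the scene crop (base at (180,245)). The side camera is blocked by the arm. I lower it in 1 mm steps and watch the force.

```bash
for i in 1; do :; done
python3 -m jog '[1,-0.0043,0,0.0025,0,0,0,1,0,0,0,0,0,0,1,0,0,0,0,0,0]' |grep -E 'ee_pos|contact'
python3 -m jog '[1,-0.0043,0,0.0025,0,0,0,1,0,0,0,0,0,0,1,0,0,0,0,0,0]' |grep -E 'ee_pos|contact'
python3 -m jog '[1,-0.0022,0,0.0012,0,0,0,1,0,0,0,0,0,0,1,0,0,0,0,0,0]' |grep -E 'ee_pos|contact'
python3 - <<'E'
from h import *
p,P=cloud('scene')
best=[r for r in optics.silhouettes('bottle','scene') if abs(np.nanmedian(P[r['mask']][:,1]))<.05][0]
q=P[best['mask']];print(np.nanpercentile(q[:,2],99.5))
E
```

```text
ee_pos: [0.6047, 0.0193, 0.1466]
contact_force: [-1.0, -2.0, 0.2]
ee_pos: [0.6045, 0.0193, 0.1463]
contact_force: [-2.6, -3.0, 5.0]
ee_pos: [0.6045, 0.0193, 0.1463]
contact_force: [-2.4, -3.7, 7.2]
0.2217396089990685
```

Contact, about 8 N. Release and back out along the fingers.

```bash
python3 -m jog '[-0.7,0,0,0,0,0,0,-0.7,0,0,0,0,0,0,-0.7,0,0,0,0,0,0,-0.7,0,0,0,0,0,0]' |grep -E 'ee_pos|contact|gap'
python3 -m jog '[-0.7,0,0,-0.05,0,0,0,-0.7,0,0,-0.1,0,0,0,-0.7,0,0,-0.1,0,0,0,-0.7,0,0,-0.15,0,0,0,-0.7,0,0,-0.15,0,0,0,-0.7,0,0,-0.15,0,0,0,-0.7,0,0,-0.15,0,0,0,-0.7,0,0,0,0,0,0]'
python3 -m jog '[-0.7,0,0,0,0,0,0,-0.7,0,0,0,0,0,0,-0.7,0,0,0,0,0,0]' >/dev/null
python3 - <<'E'
from h import *
a=[]
for n in ('scene','side'):
    p,P=cloud(n);a.append(p)
    for l in ['bottle','flask','tip_box','beaker']:
        for r in optics.silhouettes(l,n)[:2]:
            q=P[r['mask']];print(n,l,round(r['score'],2),np.nanmedian(q,0).round(3),np.nanpercentile(q,[2,98],axis=0).round(3).tolist())
    q=P[(abs(P[...,0]-.605)<.05)&(abs(P[...,1]-.006)<.05)&(P[...,2]>.1)&(P[...,2]<.18)]
    print('body',cv2.minAreaRect((q[:,:2]*1000).astype(np.float32)))
    q=P[(P[...,2]>.098)&(P[...,2]<.13)&(abs(P[...,0]-.48)<.04)&(abs(P[...,1]-.04)<.04)]
    if len(q)>20: print('bar',cv2.minAreaRect((q[:,:2]*1000).astype(np.float32)))
save(np.hstack([cv2.resize(a[0][60:320,100:400],None,fx=1.3,fy=1.3),cv2.resize(a[1][100:360,110:410],None,fx=1.3,fy=1.3)]),'v8.png')
E
```

```text
ee_pos: [0.6047, 0.0194, 0.1446]
contact_force: [0.5, -0.1, -0.5]
finger_gap: 0.838
time: 26.3
ee_pos: [0.606, -0.1335, 0.2327]
orientation: [0.613, 0.614, 0.354, -0.348]
contact_force: [0.6, -0.4, 1.0]
finger_gap: 0.851
finger_force: 0.0
scene bottle 0.89 [ 0.593 -0.194  0.046] [[0.558, -0.255, 0.007], [0.605, -0.131, 0.054]]
scene bottle 0.84 [0.627 0.015 0.169] [[0.587, -0.018, 0.093], [0.633, 0.033, 0.221]]
scene flask 0.65 [0.507 0.289 0.051] [[0.482, 0.26, 0.006], [0.525, 0.318, 0.121]]
scene tip_box 0.92 [0.788 0.161 0.056] [[0.728, 0.101, 0.005], [0.825, 0.22, 0.062]]
scene beaker 0.93 [ 0.792 -0.194  0.06 ] [[0.759, -0.227, 0.001], [0.822, -0.163, 0.091]]
body ((620.2318725585938, 17.67471694946289), (37.516239166259766, 68.47491455078125), 40.11127471923828)
bar ((484.0309143066406, 42.59406280517578), (14.488697052001953, 40.73167037963867), 44.33228302001953)
side bottle 0.62 [ 0.57  -0.223  0.049] [[0.549, -0.264, 0.007], [0.599, -0.141, 0.054]]
side flask 0.63 [0.486 0.27  0.046] [[0.458, 0.253, 0.002], [0.514, 0.295, 0.119]]
side tip_box 0.71 [0.781 0.096 0.029] [[0.748, 0.084, 0.0], [0.821, 0.111, 0.058]]
body ((0.0, 0.0), (0.0, 0.0), 0.0)
bar ((480.53271484375, 38.2025260925293), (17.446327209472656, 41.27216339111328), 48.80237579345703)
```

View pics/v8.png

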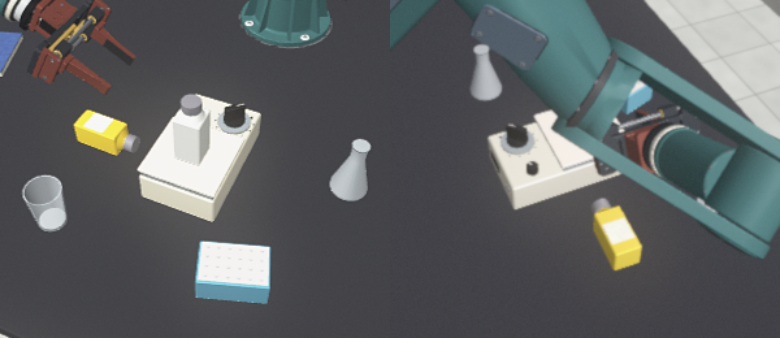

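The final view shows the bottle standing in the middle of the plate at (190,135), the knob at off at (233,115), and the other lab ware where it was. I hand in.

```bash
python3 -c "
from plant import ticket
print(ticket.sign_off())"
```

```text
the job is handed in; nothing more can be done
None
```

The job is handed in (no verdict was returned): the speed knob was turned to its off stop first, then the white bottle was set down upright within about 2 mm of the plate's centre at about 26 s of the 72 s allowed, and the heat knob and other lab ware were not disturbed.

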